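Back the tablet feeder off by one notch

ROBOT

A 6-joint arm with a two-finger parallel gripper is mounted at the origin on the work surface; the furniture and walls round the work are solid. World frame = base frame: x ahead of the robot, y to its left, z up, the work surface at z = 0. Lengths are in m, angles in rad, forces in N, time in s.
With the tool pointing down it reaches from about 0.35 to 0.85 m from the base axis. Payload 8.1 kg.
Tool frame: the origin (TCP) lies at the centre of the arm's flange, where the gripper is bolted on; the fingertips stand 186 mm ahead of it and the grasp point (between the pads) lies 167 mm ahead of it; z points along the fingers, y is the line along which they close (so a half turn about z gives the same grasp; the last joint's range is limited). The gripper opens to 93 mm and grips with 3 to 60 N. Pads are 15 mm wide; open, the fingers measure 128 mm over their backs; the gripper's body (75 mm by 188 mm) begins 65 mm behind the grasp point.
Start: joints at [1.088, 0.13, 1.488, -0, 1.523, -0.085], TCP at [0.232, 0.553, 0.405] pointing down, gripper open.
Joint ranges: [-2.96, 2.96], [-0.89, 2.26], [0.02, 2.5], [-1.34, 4.48], [0, 2.73], [-2.66, 2.66]. Speed limits (rad/s): [2.39, 2.39, 2.79, 3.14, 3.14, 3.14].

INTERFACE

Orientations are given as a rotation vector (axis times angle).
In Python, from plant import robot gives the robot as it stands.
- The arm moves only by the tool apply_moves, never from a script. Its argument "series" is a list of rows, each a list of 2 entries, a list of its own where there are three numbers: the shift along the tool's x, y, z in mm, then the turn, a rotation vector about the tool's x, y, z in rad. A call has 1 to 12 rows; each row shifts and turns the commanded pose from where the row before left it, along the tool's axes as they then stand; what a row does not reach is not made up. A row lasts 1/12 s, in which the tool goes at most 41.7 mm and 7.16 degrees, less where a joint would pass 70% of its speed; a pose out of reach is approached as far as the arm can. A call is refused whole if a number of a shift passes 41.7 or a number of a turn 0.125, either way. A call with a gripper value outside its range is refused whole. "claw" is the opening, from 0 (shut) to 1 (fully open), set as the call begins (left out, the last holds). The fingers move at their own pace and stop on an object; "newtons" is the grip in N (left out, the last holds). Time passes only in rows, so rows that do not move let the fingers close. It gives the time, the measured TCP pose, the force, the opening and the grip force at its end, in the units of the state.
- robot.read_state(): the state, without advancing time (a new reading comes with each control period).
- robot.read_camera(name): name is "scene" or "top"; returns (picture, depth): 420x560x3 uint8, blue, green, red; 420x560 float32, m along the optical axis (not along the pixel's ray), 0 where there is no reading.
- robot.calibration(name): a dict with "fx", "fy", "cx", "cy" (pixels), "extrinsics" (4x4, takes a point from world to camera coordinates). Camera axes: x right, y down, z forward; pixel columns grow to the right and rows downward; lengths in m; the calibration is good to about 2 mm. A picture is of the moment at which its call begins. calibration takes no time and is no camera call.
- robot.close_job(): hands the job in; it is judged then, once.
The state is a dict: "t": time; "q": joint angles; "dq": joint speeds; "joint_torque": joint torques, N m; "tool_pos": TCP position; "orientation": TCP orientation; "force": force on the tool from outside, world axes, zero at the start; "wrist_torque": the same for the moment, N m; "opening": finger opening in m; "gripper_force": force on a finger pad.
Only numpy, scipy, OpenCV 4.12 (cv2) and the standard library are available. Lean on these libraries where they do the work, as an engineer would, in place of code of your own. Each camera call takes 0.05 s, during which the arm holds its last target. There are 200 camera calls.

TASK

The tablet feeder was cranked one notch too far. Push the finger pin of its pawl over with a fingertip so that the pawl lifts out of the teeth and stays thrown back, push the toothed wheel backward by exactly one notch (its top moves toward the pawl's pivot), then push the pawl's pin back so that the pawl drops and seats fully in that next notch. Only push with the fingers, grasp nothing, and leave the cup, jar, vial and spray bottle standing where they are.

Things in the scene. Friction and masses are not known exactly. Their poses are not given: they have to be found in the camera images.
- feeder: Tablet feeder, fixed: grey base 105 x 250 x 12 mm, upright aluminium plate 225 mm wide, top at 162 mm; on its front an upright steel ratchet wheel and pawl. Origin: on the table below the wheel's axle; x to the back (front faces -x), y to its left seen from the front, z up. In front of x = -12 mm there are only the four pegs and the pawl's pin. Hopper behind the plate: top 203 mm.
- wheel_axle (a point): Centre of the ratchet wheel, 115 mm above the table; the axle runs along the feeder's x. The wheel is 14 mm thick (feeder x = -6 to +8 mm), 140 mm over its 8 tooth tips, 112 mm at the roots; one notch = 45 degrees = 0.785 rad. The steep side of each tooth faces backward (toward the pawl's pivot, at the top of the wheel).
- wheel (a joint): Turn of the wheel, rad; grows backward: top goes to the feeder's +y, toward the pawl's pivot. At 0 a steep tooth side bears on the pawl's nose, and with the pawl down it goes no farther. Starts in the play, -0.22 to -0.06. With the pawl up it turns both ways, stiff by 0.1 Nm (2 N at a peg), and stays where left. One notch back, the pawl seats fully at about 0.40 to 0.74; aim for 0.65.
- push_peg (a point): Middle of one of four equal steel pegs on the wheel's front, 48 mm from the axle, a quarter turn apart: 10 mm diameter, along the feeder's x from -6 to -56 mm (this point: -35 mm). This is the one to the upper right of the axle: 35 degrees from straight up toward the feeder's -y when wheel is 0; it turns with the wheel.
- pawl (a joint): Turn of the pawl, rad: 0 = down, fully seated (its lower stop); grows as the nose lifts; 0.95 = thrown back against its upper stop. It is top-heavy and falls by its own weight: to 0 from below about 0.50, to 0.95 from above that. Above 0.3 it is clear of the teeth. Pushing its pin takes under 1 N, somewhat more if the nose rubs on a tooth.
- pawl_pivot (a point): Pivot of the pawl, to the upper left of the wheel (feeder y = +85 mm, z = 160 mm), axis along the feeder's x. One arm, 61 mm, reaches to the wheel and ends in the nose; the other, the tail, stands up and carries the finger pin.
- pawl_pin (a point): Middle of the pawl's finger pin at the top of its tail: steel, 12 mm diameter, 70 mm from the pivot, along the feeder's x from -5 to -56 mm (this point: -35 mm). Pawl down: the tail leans 25 degrees toward the wheel (pin at feeder y = 55, z = 223 mm). Pushed to +y over the pivot it comes to rest at y = 119, z = 221 mm.
- cup: White plastic cup, 52 mm across, 49 mm high, on the table below the feeder's outlet spout (its right end). Loose. Origin: centre of its underside.
- jar: White ointment jar, 45 mm across, 34 mm high, on the table in front of the feeder, to the left. Loose. Origin: centre of its underside.
- vial: Tablet vial with white cap, 34 mm across, 66 mm high, on the table in front of the feeder, to the right. Loose. Origin: centre of its underside.
- spray: Small blue spray bottle, 24 mm across, 74 mm high, on the table to the right of the feeder. Loose. Origin: centre of its underside.

How it is judged:
By the outcome, as a careful person would: the job done as asked, in the order asked, and still so for the second after the job is handed in, with the robot touching nothing.
It also fails if it takes over 48 s, if anything falls off the work surface, if the arm or the gripper's body presses on something with over 40 N, if the wrist force passes 120 N, or if a joint passes its speed limit or range.

## Working session

There is one attempt and no reset: what is moved stays moved. The work goes in short steps, Python scripts to look and compute and a tool call to move; the robot and the scene stay as the last step left them, time stands still between calls to the robot, and variables do not carry over. Pictures are saved under pics/ and viewed, at most 10 in all, crops included, and the job is handed in when it is done.

Besides the shell and the picture viewer there is one more tool, called after ">>>" by a JSON object that holds its "method" and its "body". apply_moves: Moves the arm, as the interface text tells. Its arguments: {"type":"object","properties":{"series":{"type":"array"},"claw":{"type":"number"},"newtons":{"type":"number"}},"required":["series"]}

```bash
ls; mkdir -p pics
python3 - <<'E'
from plant import robot
import cv2,numpy as np
s=robot.read_state();print(s)
for n in("scene","top"):
    p,d=robot.read_camera(n);cv2.imwrite(f"pics/{n}0.png",p);np.save(f"pics/{n}0.npy",d);c=robot.calibration(n);print(n,c)
E
```

```text
pics
{'t': 0.0, 'q': array([ 1.08758975e+00,  1.31120429e-01,  1.48928069e+00, -3.10575441e-05,
        1.52303010e+00, -8.54295361e-02]), 'dq': array([-0.00125074, -0.00097585, -0.00088243,  0.00083282, -0.00083978,
       -0.00028473]), 'joint_torque': array([ 1.09617024e-03, -5.59848225e+01, -4.91754377e+01,  7.68714887e-02,
        3.57802736e-02, -1.40565730e-04]), 'tool_pos': array([0.23231123, 0.55294076, 0.40371071]), 'orientation': array([-6.20616929e-01, -3.07918467e+00,  2.78530011e-03]), 'force': array([-0.40984131,  0.17805305,  0.09865039]), 'wrist_torque': array([ 0.0346792 ,  0.05450937, -0.00896882]), 'gripper_force': 0.0, 'opening': 0.09318354896988273}
scene {'fx': 420.75805624567977, 'fy': 420.75805624567977, 'cx': 275.21092230747644, 'cy': 205.843069201644, 'extrinsics': array([[ 0.65594698, -0.75455316,  0.01957241, -0.16829425],
       [-0.50844895, -0.46087153, -0.72737686,  0.40984831],
       [ 0.55786488,  0.46716909, -0.68595905,  0.62210312],
       [ 0.        ,  0.        ,  0.        ,  1.        ]])}
top {'fx': 433.8389008461308, 'fy': 433.8389008461308, 'cx': 282.60116568893915, 'cy': 213.05378568410683, 'extrinsics': array([[ 0.01204983, -0.99992213,  0.00324514,  0.17300065],
       [-0.99469709, -0.01231825, -0.10210761,  0.44440015],
       [ 0.10213963, -0.00199755, -0.99476807,  0.9727719 ],
       [ 0.        ,  0.        ,  0.        ,  1.        ]])}
```

View pics/scene0.png

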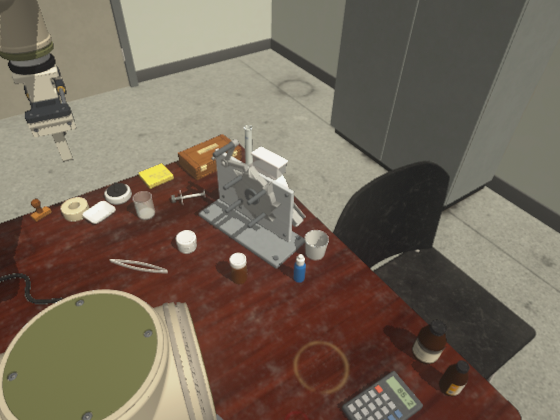

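View pics/top0.png

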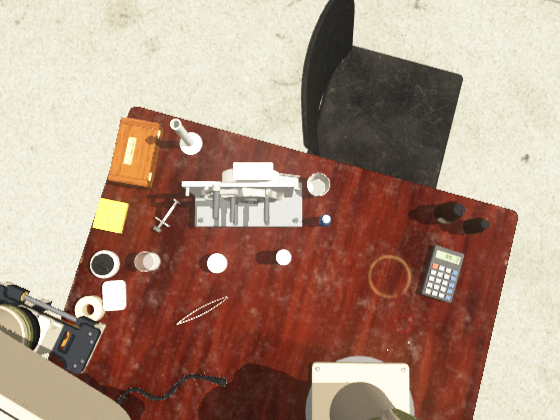

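The feeder is at top px (195–302, 178–227), almost aligned with the world axes. The jar is at (217,263), the vial at (284,257), the spray at (326,220) and the cup at (318,184). Next I'll take enlarged crops.

Run:
```python
import cv2
a=cv2.imread("pics/top0.png")[145:245,170:330];cv2.imwrite("pics/topc.png",cv2.resize(a,None,fx=5,fy=5,interpolation=cv2.INTER_CUBIC))
a=cv2.imread("pics/scene0.png")[120:270,190:340];cv2.imwrite("pics/scenec.png",cv2.resize(a,None,fx=4,fy=4,interpolation=cv2.INTER_CUBIC))
```

```text
(no output)
```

View pics/topc.png

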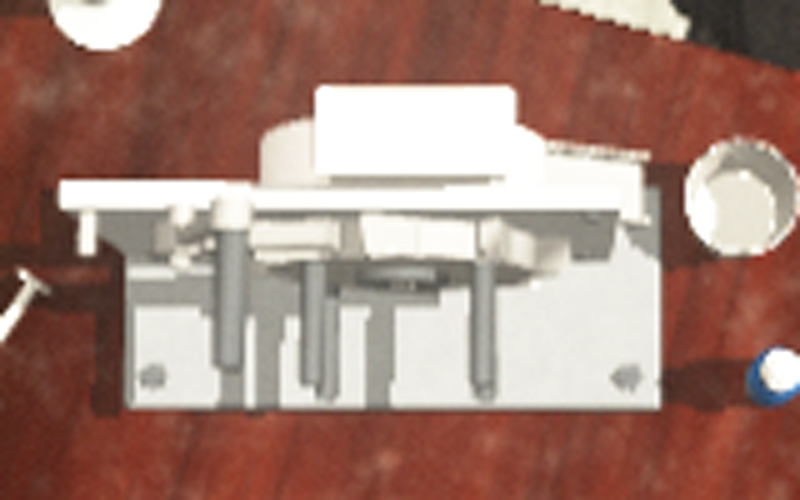

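View pics/scenec.png

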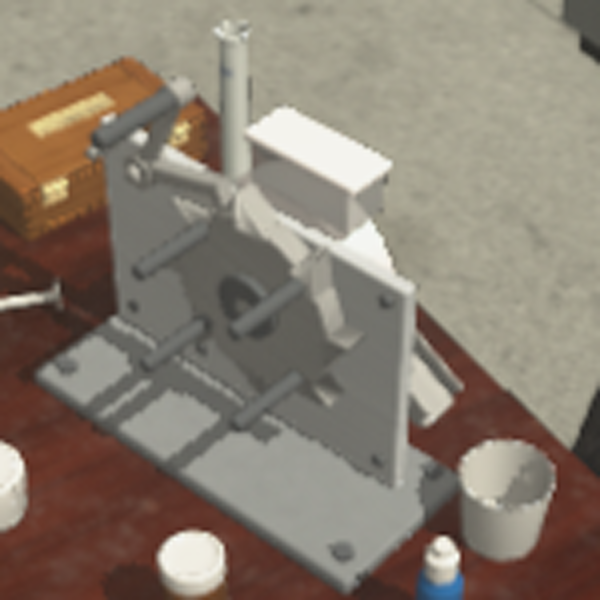

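In the top crop, the base front corners are at (128,408) and (661,408), the pin tip is at (228,368) and the upper-right peg tip at (485,393). In the scene crop, the pin tip is at (100,142), the upper-right peg tip at (238,326), the upper-left at (140,268), the lower-left at (155,362) and the lower-right at (245,420).

```bash
cat > h.py <<'E'
import numpy as np
from plant import robot
def proj(n,P):
    c=robot.calibration(n);E=c["extrinsics"];p=np.atleast_2d(P)@E[:3,:3].T+E[:3,3]
    return np.c_[c["fx"]*p[:,0]/p[:,2]+c["cx"],c["fy"]*p[:,1]/p[:,2]+c["cy"]]
def peg(w,k,x=-.056):
    a=np.radians(35)-w-k*np.pi/2   # from up toward -y
    return [x,-.048*np.sin(a),.115+.048*np.cos(a)]
def pin(p,x=-.056):
    a=np.radians(25)-p
    return [x,.085-.07*np.sin(a),.160+.07*np.cos(a)]
def world(P,f):
    c,s=np.cos(f[2]),np.sin(f[2]);P=np.atleast_2d(P)
    return np.c_[f[0]+c*P[:,0]-s*P[:,1],f[1]+s*P[:,0]+c*P[:,1],P[:,2]]
T=lambda u,v:(170+u/5-.4,145+v/5-.4)
S=lambda u,v:(190+u/4-.4,120+v/4-.4)
E
cat > fit.py <<'E'
from h import *
from scipy.optimize import least_squares
ot=np.array([T(228,367),T(485,393),T(312,380)]);os=np.array([S(100,142),S(238,326),S(140,268),S(155,362),S(245,420)])
def r(v,full=0):
    w=v[3];t=proj("top",world([pin(0),peg(w,0),peg(w,1)],v));s=proj("scene",world([pin(0)]+[peg(w,k) for k in(0,1,2,3)],v))
    e=np.r_[t-ot,s-os]
    return e if full else e.ravel()
o=least_squares(r,[.42,.1,0,-.1],loss='soft_l1');print(o.x);print(r(o.x,1).round(1))
f=o.x
print(world([[0,0,0],pin(0,-.035),pin(.95,-.035),peg(f[3],0,-.035),peg(f[3]+.75,0,-.035)],f).round(4))
for y in(.125,-.125):
  print([proj("top",world([[x,y,.012]],f)).round(1) for x in(-.06,-.05,-.07)])
E
python3 fit.py
python3 - <<'E'
from h import *
for n,pts in {"top":[(217,263,"jar"),(284,257,"vial"),(318,184,"cup"),(326,219,"spray"),(148,262,"glass"),(180,125,"tube")]}.items():
    d=np.load("pics/top0.npy");c=robot.calibration(n);E=c["extrinsics"]
    for u,v,k in pts:
        z=d[v,u];p=np.array([(u-c["cx"])/c["fx"]*z,(v-c["cy"])/c["fy"]*z,z]);print(k,(E[:3,:3].T@(p-E[:3,3])).round(3))
E
```

```text
[ 0.47082585  0.24845063  0.04553553 -0.16676184]
[[ 0.3 -0.7]
 [-0.9 -4. ]
 [-0.3 -0.2]
 [ 0.1  0. ]
 [ 0.2  0.7]
 [ 0.2  1.3]
 [-1.4  1.2]
 [-0.6  0.6]]
[[0.4708 0.2485 0.    ]
 [0.4333 0.3022 0.2234]
 [0.4304 0.3661 0.221 ]
 [0.4374 0.2132 0.1492]
 [0.4359 0.2455 0.163 ]]
[array([[199.2, 228.5]]), array([[199.1, 224.1]]), array([[199.2, 232.8]])]
[array([[307.3, 224.9]]), array([[307.2, 220.6]]), array([[307.5, 229.2]])]
jar [0.327 0.324 0.033]
vial [0.342 0.174 0.063]
cup [0.514 0.096 0.002]
spray [0.425 0.084 0.071]
glass [0.327 0.488 0.002]
tube [0.607 0.39  0.151]
```

```bash
cat > fit.py <<'E'
from h import *
from scipy.optimize import least_squares
ot=np.array([T(228,367),T(312,382),T(485,393)]);os=np.array([S(100,142),S(238,326),S(140,268),S(155,362),S(245,420)])
def r(v,full=0):
    w=v[3];t=proj("top",world([pin(0),peg(w,1),peg(w,3)],v));s=proj("scene",world([pin(0)]+[peg(w,k) for k in(0,1,2,3)],v))
    e=np.r_[t-ot,s-os]
    b=proj("top",world([[v[4],.11,.012],[v[4],-.11,.012],[v[5],.1,.162],[v[5],-.1,.162]],v))[:,1]-np.array([226.2,226.2,186.2,186.2])
    return (e,b) if full else np.r_[e.ravel(),b]
o=least_squares(r,[.47,.25,0,-.1,-.055,.01],loss='soft_l1');print(o.x);e,b=r(o.x,1);print(e.round(1),b.round(1))
f=o.x
print(world([[0,0,0],pin(0,-.035),pin(.95,-.035),peg(f[3],0,-.035),peg(f[3]+.75,0,-.035)],f).round(4))
E
python3 fit.py
```

```text
[ 0.47054404  0.24729556  0.01729669 -0.16077102 -0.05860204  0.01006242]
[[ 0.  -1.4]
 [-0.6 -0.9]
 [ 0.4 -0.6]
 [ 0.4 -0.3]
 [-0.4  0.8]
 [ 0.2  1.1]
 [-1.3  1.1]
 [-1.1  0.9]] [ 0.2 -0.2  0.2 -0.2]
[[0.4705 0.2473 0.    ]
 [0.4346 0.3021 0.2234]
 [0.4335 0.3661 0.221 ]
 [0.4361 0.2132 0.1494]
 [0.4356 0.2457 0.163 ]]
```

Feeder fit: origin (0.4705, 0.2473), yaw 0.017, wheel about -0.16, residuals around 1 px. First I'll shut the claw and turn the tool so that its x points along world +y and its y along world +x.

>>> {"method": "apply_moves", "body": {"series": [[[0,0,-3],[0,0,0.116]],[[0,0,-3],[0,0,0.116]],[[0,0,-3],[0,0,0.116]],[[0,0,-3],[0,0,0.116]],[[0,0,-3],[0,0,0.116]],[[0,0,-3],[0,0,0.116]],[[0,0,-3],[0,0,0.116]],[[0,0,-3],[0,0,0.116]],[[0,0,-3],[0,0,0.116]],[[0,0,0],[0,0,0.112]],[[0,0,0],[0,0,0]]], "claw": 0, "newtons": 10}}

```text
t: 1.02
tool_pos: [0.2324, 0.5531, 0.4315]
orientation: [2.208, 2.234, -0.001]
force: [-0.2, -0.3, -0.3]
opening: 0.0245
gripper_force: 0.0
```

```bash
cat > w.py <<'E'
from h import *
import sys
from scipy.spatial.transform import Rotation as R
s=robot.read_state();M=R.from_rotvec(s["orientation"]).as_matrix();print(s["t"],s["tool_pos"].round(4),s["force"].round(1),s["opening"],s["q"].round(2));print(M.round(3))
if len(sys.argv)>1: print("tool shift mm",(M.T@(np.array(eval(sys.argv[1]))-s["tool_pos"])*1000).round(1))
E
python3 w.py "[.432,.278,.43]"
```

```text
1.0167 [0.2324 0.5531 0.4315] [-0.2 -0.3 -0.3] 0.024482532589142597 [ 1.09  0.12  1.45 -0.    1.57  1.08]
[[-0.012  1.    -0.   ]
 [ 1.     0.012 -0.   ]
 [-0.    -0.    -1.   ]]
tool shift mm [-277.4  196.4    1.5]
```

>>> {"method": "apply_moves", "body": {"series": [[[-27.7,19.6,-3],[0,0,0]],[[-27.7,19.6,-3],[0,0,0]],[[-27.7,19.6,-3],[0,0,0]],[[-27.7,19.6,-3],[0,0,0]],[[-27.7,19.6,-3],[0,0,0]],[[-27.7,19.6,-3],[0,0,0]],[[-27.7,19.6,-3],[0,0,0]],[[-27.7,19.6,0],[0,0,0]],[[-27.7,19.6,0],[0,0,0]],[[-27.7,19.6,0],[0,0,0]],[[0,0,0],[0,0,0]],[[0,0,0],[0,0,0]]]}}

```text
t: 2.02
tool_pos: [0.4339, 0.2781, 0.4523]
orientation: [-2.202, -2.24, 0.001]
force: [0.1, 0.2, -0.3]
opening: 0.0006
gripper_force: 0.0
```

```bash
python3 w.py "[.432,.278,.391]"
python3 - <<'E'
from h import *
import cv2
o=[]
for n,(v,u) in {"top":(130,170),"scene":(100,170)}.items():
    a=robot.read_camera(n)[0][v:v+140,u:u+190];o.append(cv2.resize(a,None,fx=2.1,fy=4.2*.9 if 0 else 2.1,interpolation=cv2.INTER_CUBIC))
cv2.imwrite("pics/a1.png",np.hstack(o))
E
```

```text
2.0167 [0.4339 0.2781 0.4523] [ 0.1  0.2 -0.3] 0.0005762579725281812 [ 0.47 -0.11  1.65  0.    1.61  0.45]
[[-0.017  1.    -0.001]
 [ 1.     0.017 -0.   ]
 [-0.    -0.001 -1.   ]]
tool shift mm [-0.1 -1.9 61.3]
```

View pics/a1.png

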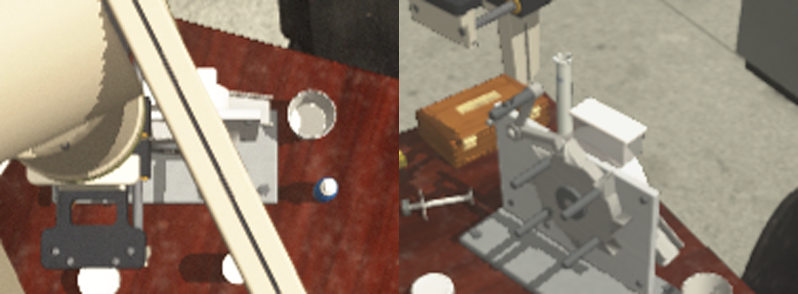

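The closed fingertips are at crop (520,88), just above and to the wheel side of the pin. I'll check that against the projection, then descend.

```bash
python3 -c "
from h import *
print(proj('scene',[[.434,.278,.2663],[.434,.278,.205]]))"
```

```text
[[229.4923029  137.06243531]
 [231.15330834 162.43307001]]
```

>>> {"method": "apply_moves", "body": {"series": [[[0,-2,15],[0,0,0]],[[0,0,15],[0,0,0]],[[0,0,15],[0,0,0]],[[0,0,16],[0,0,0]],[[0,0,0],[0,0,0]],[[0,0,0],[0,0,0]]]}}

```text
t: 2.62
tool_pos: [0.4301, 0.2804, 0.3909]
orientation: [-2.199, -2.243, 0.003]
force: [-0.6, -0.1, 0.5]
opening: 0.0006
gripper_force: 0.0
```

Free of contact. Now I push the pin over toward +y.

>>> {"method": "apply_moves", "body": {"series": [[[6,0,0],[0,0,0]],[[6,0,0],[0,0,0]],[[6,0,0],[0,0,0]],[[6,0,0],[0,0,0]],[[6,0,0],[0,0,0]],[[6,0,0],[0,0,0]],[[6,0,0],[0,0,0]],[[6,0,0],[0,0,0]],[[6,0,0],[0,0,0]],[[6,0,0],[0,0,0]],[[6,0,0],[0,0,0]],[[0,0,0],[0,0,0]]]}}

```text
t: 3.62
tool_pos: [0.4298, 0.3465, 0.3917]
orientation: [-2.201, -2.241, -0.0]
force: [0.3, -0.4, -0.3]
opening: 0.0003
gripper_force: 0.0
```

>>> {"method": "apply_moves", "body": {"series": [[[0,0,0],[0,0,0]],[[0,0,0],[0,0,0]],[[0,0,0],[0,0,0]],[[0,0,-20],[0,0,0]],[[0,0,-25],[0,0,0]],[[0,0,-25],[0,0,0]],[[0,0,0],[0,0,0]],[[0,0,0],[0,0,0]]]}}

```text
t: 4.28
tool_pos: [0.4304, 0.3454, 0.4639]
orientation: [2.202, 2.239, 0.006]
force: [0.5, 0.1, -0.5]
opening: 0.0006
gripper_force: 0.0
```

```bash
cat > pic.py <<'E'
from h import *
import cv2,sys
a=robot.read_camera("scene")[0][120:250,190:330];cv2.imwrite(f"pics/{sys.argv[1]}.png",cv2.resize(a,None,fx=4,fy=4,interpolation=cv2.INTER_CUBIC))
f=[.4705,.2473,.0173]
sc=lambda P:((proj("scene",world(P,f))-[190,120]+.4)*4).round(0).tolist()
print("pin 0,.95",sc([pin(0),pin(.95)]))
for w in(-.16,.4,.6,.74):print(w,sc([peg(w,k) for k in range(4)]))
E
python3 pic.py b1; python3 w.py "[.43,.1905,.325]"
```

```text
pin 0,.95 [[101.0, 141.0], [15.0, 96.0]]
-0.16 [[236.0, 329.0], [141.0, 273.0], [150.0, 366.0], [241.0, 423.0]]
0.4 [[202.0, 290.0], [127.0, 295.0], [181.0, 402.0], [257.0, 404.0]]
0.6 [[188.0, 281.0], [127.0, 308.0], [194.0, 412.0], [259.0, 391.0]]
0.74 [[178.0, 275.0], [128.0, 317.0], [203.0, 417.0], [258.0, 382.0]]
4.3333 [0.4301 0.3453 0.4621] [ 0.5  0.3 -0.7] 0.0006212175665362561 [ 0.58 -0.02  1.54 -0.    1.62  0.57]
[[-0.017  1.     0.001]
 [ 1.     0.017  0.001]
 [ 0.001  0.001 -1.   ]]
tool shift mm [-154.9   -2.8  137. ]
```

View pics/b1.png

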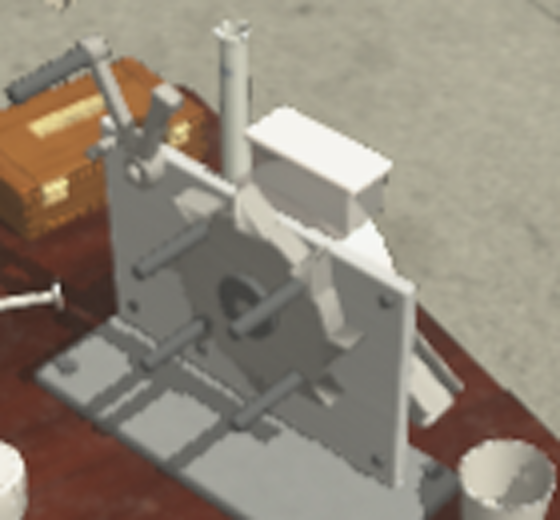

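The pawl is thrown back: the pin tip is at (15,95), matching the 0.95 prediction, and the wheel hasn't moved. Now I go to the right of the push peg and descend.

>>> {"method": "apply_moves", "body": {"series": [[[-31,-0.5,0],[0,0,0]],[[-31,0,0],[0,0,0]],[[-31,0,0],[0,0,0]],[[-31,0,0],[0,0,0]],[[-31,0,0],[0,0,0]],[[0,0,20],[0,0,0]],[[0,0,30],[0,0,0]],[[0,0,30],[0,0,0]],[[0,0,30],[0,0,0]],[[0,0,27],[0,0,0]],[[0,0,0],[0,0,0]],[[0,0,0],[0,0,0]]]}}

```text
t: 5.33
tool_pos: [0.431, 0.1901, 0.3225]
orientation: [-2.201, -2.238, 0.008]
force: [0.8, 0.0, 0.8]
opening: 0.0006
gripper_force: 0.0
```

```bash
python3 w.py "[.432,.2355,.325]"
```

```text
5.3333 [0.431  0.1901 0.3225] [0.8 0.  0.8] 0.000587816497036351 [ 0.31 -0.17  1.93 -0.    1.38  0.29]
[[-0.017  1.    -0.005]
 [ 1.     0.017 -0.002]
 [-0.002 -0.005 -1.   ]]
tool shift mm [45.4  1.8 -2.6]
```

>>> {"method": "apply_moves", "body": {"series": [[[4,0,0],[0,0,0]],[[4,0,0],[0,0,0]],[[4,0,0],[0,0,0]],[[4,0,0],[0,0,0]],[[4,0,0],[0,0,0]],[[4,0,0],[0,0,0]],[[4,0,0],[0,0,0]],[[4,0,0],[0,0,0]],[[4,0,0],[0,0,0]],[[4,0,0],[0,0,0]],[[2,0,0],[0,0,0]],[[0,0,0],[0,0,0]]]}}

```text
t: 6.33
tool_pos: [0.4312, 0.2332, 0.3247]
orientation: [-2.201, -2.241, -0.0]
force: [-0.4, 0.6, 0.3]
opening: 0.0005
gripper_force: 0.0
```

```bash
python3 pic.py c1; python3 w.py "[.432,.2355,.325]"
```

```text
pin 0,.95 [[101.0, 141.0], [15.0, 96.0]]
-0.16 [[236.0, 329.0], [141.0, 273.0], [150.0, 366.0], [241.0, 423.0]]
0.4 [[202.0, 290.0], [127.0, 295.0], [181.0, 402.0], [257.0, 404.0]]
0.6 [[188.0, 281.0], [127.0, 308.0], [194.0, 412.0], [259.0, 391.0]]
0.74 [[178.0, 275.0], [128.0, 317.0], [203.0, 417.0], [258.0, 382.0]]
6.3833 [0.4311 0.233  0.3245] [ 0.1 -0.8  0.3] 0.0007586941340756966 [ 0.39 -0.12  1.89  0.    1.37  0.37]
[[-0.018  1.    -0.001]
 [ 1.     0.018  0.001]
 [ 0.001 -0.001 -1.   ]]
tool shift mm [ 2.5  0.9 -0.5]
```

View pics/c1.png

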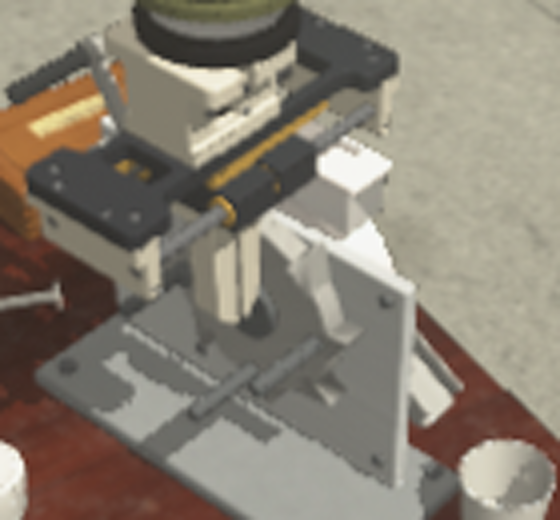

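Peg tips are at (193,411) and (257,388), so the wheel is about 0.60. I'll push 2 mm further toward 0.65, back off, rise, and move to the left of the thrown-back pin.

>>> {"method": "apply_moves", "body": {"series": [[[2,0,0],[0,0,0]],[[0,0,0],[0,0,0]],[[0,0,0],[0,0,0]],[[-5,0,0],[0,0,0]],[[-5,0,0],[0,0,0]],[[0,0,-25],[0,0,0]],[[0,0,-35],[0,0,0]],[[0,0,-35],[0,0,0]],[[0,0,-35],[0,0,0]],[[0,0,-10],[0,0,0]],[[0,0,0],[0,0,0]],[[0,0,0],[0,0,0]]]}}

```text
t: 7.38
tool_pos: [0.4316, 0.2242, 0.4645]
orientation: [2.203, 2.24, 0.001]
force: [-0.4, 0.4, -1.1]
opening: 0.0002
gripper_force: 0.0
```

>>> {"method": "apply_moves", "body": {"series": [[[33,0,0],[0,0,0]],[[33,0,0],[0,0,0]],[[33,0,0],[0,0,0]],[[33,0,0],[0,0,0]],[[34,0,0],[0,0,0]],[[0,0,0],[0,0,0]],[[0,0,0],[0,0,0]]]}}

```text
t: 7.97
tool_pos: [0.428, 0.3916, 0.4607]
orientation: [-2.199, -2.242, 0.009]
force: [0.3, -0.8, -0.0]
opening: 0.0002
gripper_force: 0.0
```

```bash
python3 pic.py d1; python3 w.py "[.432,.391,.391]"
```

```text
pin 0,.95 [[101.0, 141.0], [15.0, 96.0]]
-0.16 [[236.0, 329.0], [141.0, 273.0], [150.0, 366.0], [241.0, 423.0]]
0.4 [[202.0, 290.0], [127.0, 295.0], [181.0, 402.0], [257.0, 404.0]]
0.6 [[188.0, 281.0], [127.0, 308.0], [194.0, 412.0], [259.0, 391.0]]
0.74 [[178.0, 275.0], [128.0, 317.0], [203.0, 417.0], [258.0, 382.0]]
8.0167 [0.4283 0.3906 0.4615] [ 0.8  0.2 -0.1] 0.00028941003055962106 [ 0.65  0.06  1.46 -0.    1.63  0.63]
[[-0.018  1.    -0.004]
 [ 1.     0.018 -0.003]
 [-0.003 -0.004 -1.   ]]
tool shift mm [ 0.6  4.  70.5]
```

View pics/d1.png

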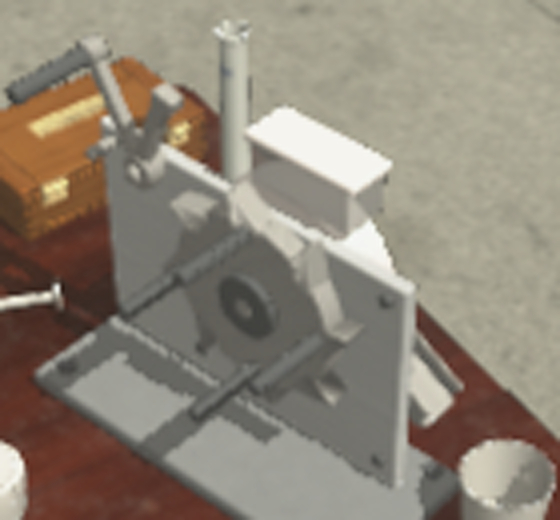

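The peg tips at (195,412) and (257,386) put the wheel at about 0.65. I descend left of the pin and push it back.

>>> {"method": "apply_moves", "body": {"series": [[[0,3,15],[0,0,0]],[[0,0,20],[0,0,0]],[[0,0,20],[0,0,0]],[[0,0,15],[0,0,0]],[[0,0,0],[0,0,0]],[[0,0,0],[0,0,0]]]}}

```text
t: 8.52
tool_pos: [0.4316, 0.3891, 0.3933]
orientation: [-2.204, -2.239, 0.005]
force: [-0.8, -0.6, 0.9]
opening: 0.0004
gripper_force: 0.0
```

>>> {"method": "apply_moves", "body": {"series": [[[-6,0,0],[0,0,0]],[[-6,0,0],[0,0,0]],[[-6,0,0],[0,0,0]],[[-6,0,0],[0,0,0]],[[-6,0,0],[0,0,0]],[[-6,0,0],[0,0,0]],[[-6,0,0],[0,0,0]],[[-6,0,0],[0,0,0]],[[-6,0,0],[0,0,0]],[[-6,0,0],[0,0,0]],[[-6,0,0],[0,0,0]],[[-4,0,0],[0,0,0]]]}}

```text
t: 9.52
tool_pos: [0.4329, 0.3198, 0.3947]
orientation: [2.203, 2.24, -0.0]
force: [0.2, 0.3, 0.2]
opening: 0.0007
gripper_force: 0.0
```

>>> {"method": "apply_moves", "body": {"series": [[[0,0,0],[0,0,0]],[[0,0,0],[0,0,0]],[[0,0,0],[0,0,0]],[[6,0,0],[0,0,0]],[[0,0,-25],[0,0,0]],[[0,0,-35],[0,0,0]],[[0,0,-35],[0,0,0]],[[0,0,0],[0,0,0]],[[0,0,0],[0,0,0]]]}}

```text
t: 10.27
tool_pos: [0.4331, 0.3274, 0.4929]
orientation: [2.201, 2.24, 0.009]
force: [-0.5, -0.1, -0.7]
opening: 0.0005
gripper_force: 0.0
```

```bash
python3 pic.py e1; python3 w.py
```

```text
pin 0,.95 [[101.0, 141.0], [15.0, 96.0]]
-0.16 [[236.0, 329.0], [141.0, 273.0], [150.0, 366.0], [241.0, 423.0]]
0.4 [[202.0, 290.0], [127.0, 295.0], [181.0, 402.0], [257.0, 404.0]]
0.6 [[188.0, 281.0], [127.0, 308.0], [194.0, 412.0], [259.0, 391.0]]
0.74 [[178.0, 275.0], [128.0, 317.0], [203.0, 417.0], [258.0, 382.0]]
10.3167 [0.4328 0.3272 0.4906] [-0.6 -0.4 -0.3] 0.0005088991988883832 [ 0.55 -0.05  1.51  0.    1.67  0.54]
[[-0.017  1.     0.002]
 [ 1.     0.017  0.001]
 [ 0.001  0.002 -1.   ]]
```

View pics/e1.png

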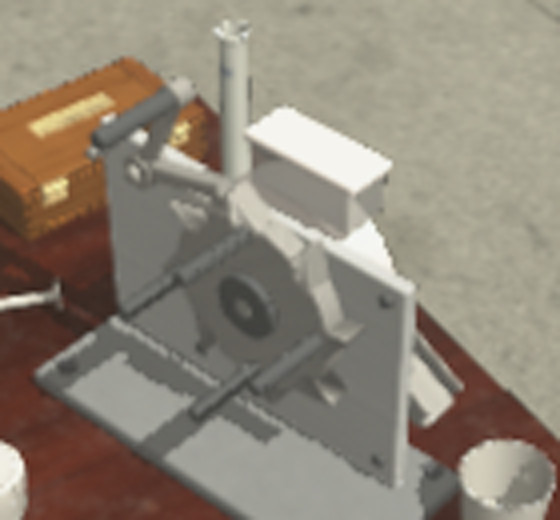

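The pin tip is back at (100,141), which is pawl 0, with the wheel still at about 0.65. I'll confirm against the initial picture and hand in if the pawl matches.

Run:
```python
from h import *
import cv2
a=cv2.cvtColor(cv2.imread("pics/scene0.png"),6)[138:165,208:242];b=cv2.cvtColor(robot.read_camera("scene")[0],6).astype(np.uint8)[138:165,208:242]
sh,_=cv2.phaseCorrelate(a.astype(np.float32),b.astype(np.float32));d=cv2.absdiff(a,b).mean();print(sh,d)
if d<3: print(robot.close_job())
```

```text
(0.012382276838778239, 0.5202042024409579) 1.8355119825708062
the job is handed in; nothing more can be done
None
```

The pawl was thrown back, the wheel pushed back one notch to about 0.65 rad, and the pawl dropped into the next notch and looks fully seated in the last picture. I handed the job in at about 10.4 s; no verdict came back, and the cup, jar, vial and spray were never touched.

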